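# Seat a bearing cup and hold the telescoping gauge arm at the mark

### The arm

A 7-joint arm with a two-finger parallel gripper is mounted at the origin on the work surface; the furniture and walls round the work are solid. World frame = base frame: x ahead of the robot, y to its left, z up, the work surface at z = 0. Lengths are in mm, angles in rad, forces in N, time in s.
With the tool pointing down it reaches from about 400 to 875 mm from the base axis. Payload 4.4 kg.
Tool frame: the origin (TCP) lies at the very end of the fingers, on their centre line; the grasp point (between the pads) lies 19 mm behind it; z points along the fingers, y is the direction in which the jaws open and shut (so a half turn about z gives the same grasp; the last joint's range is limited). The gripper opens to 85 mm and grips with 20 to 120 N. Pads are 22 mm wide; open, the fingers measure 114 mm over their backs; the gripper's body (76 mm by 85 mm) begins 54 mm behind the grasp point. The pads swing forward as they close: fully open they stand 13 mm farther back than shut.
Start: joints at [1.097, 0.628, 0.038, 1.517, -0.027, 0.996, -0.02], TCP at [257.812, -596.7, 231.313] pointing down, gripper open.
Joint ranges: [-3.06, 3.06], [-0.37, 2.12], [-1.25, 1.32], [0.18, 2.47], [-1.1, 4.24], [0.23, 1.98], [-2.94, 2.94]. Speed limits (rad/s): [2.57, 2.57, 3.14, 3.14, 3.14, 3.14, 3.14].

### API

Orientations are given as [roll, pitch, yaw] about the fixed x, y, z axes, in that order (R = Rz(yaw) Ry(pitch) Rx(roll)).
In Python, from cell import read_state, get_image, calibration, finish_job gives the robot as it stands. The module is installed in compiled form; this text tells all that it offers.
- The arm moves only by the tool apply_moves, never from a script. Its argument "increments" is a list of rows, each an object of numbers: "tx", "ty", "tz": the shift along the world's x, y, z in m; "rx", "ry", "rz": the turn, a rotation vector about the world's x, y, z in units of 5 degrees (1.0 is 5 degrees); "claw": the finger opening in m, from 0 to 0.0854. In form: [{"tx": .., "ty": .., "tz": .., "rx": .., "ry": .., "rz": .., "claw": ..}, ...]. A call has 1 to 12 rows; each row is the pose to reach, as a shift and turn from the pose commanded when the call began; what a row does not reach only later rows make up. A row lasts 1/10 s, in which the tool goes at most 50 mm and 8.59 degrees, less where a joint would pass 70% of its speed; a pose out of reach is approached as far as the arm can. A call with a gripper value outside its range is refused whole. The fingers move at their own pace and stop on an object; the grip force is fixed at half the most. Time passes only in rows, so rows that repeat a pose let the fingers close. It gives the time, the measured TCP pose, the force and the opening at its end, in the units of the state.
- read_state(): the state, without advancing time (a new reading comes with each control period).
- get_image(name): name is "scene" or "top"; returns the picture (400x640x3 uint8, red, green, blue); there is no depth.
- calibration(name): a dict with "camera_matrix" (3x3 intrinsics, pixels), "origin" and "attitude" of the camera in the world. Camera axes: x right, y up, looking along -z (the intrinsics and any distortion apply to the point x, -y, -z); pixel columns grow to the right and rows downward; lengths in mm; the calibration is good to about 2 mm. A picture is of the moment at which its call begins. calibration takes no time and is no camera call.
- finish_job(): hands the job in, once; it reports no verdict.
The state is a dict: "clock": time; "qpos": joint angles; "qd": joint speeds; "tau": joint torques, N m; "eef_pos": TCP position; "tool_rot": TCP orientation; "force": force on the tool from outside, world axes, zero at the start; "torque": the same for the moment, N m; "width": finger opening in mm.
Only numpy, scipy, OpenCV 4.12 (cv2) and the standard library are available. Lean on these libraries where they do the work, as an engineer would, in place of code of your own. Each camera call takes 0.05 s, during which the arm holds its last target. There are 200 camera calls.

### The job

Slide the steel bearing cup over the upright post of the gauge stand until it sits fully home on its seat, and let go of it. Then squeeze the orange lock button on the arm's black grip block to release the telescoping arm, draw the arm out towards the cup until its pointer is in line with the white line on the red marker, and finish while still holding it there with the button squeezed in (a spring draws the arm back if you let go), so that the gap can be checked. Leave the red marker where it is set and do not disturb the other things on the desk.

Things in the scene. Friction and masses are not known exactly. Their poses are not given: they have to be found in the camera images.
- bearing_cup: Plain steel ring, loose, 46 mm outside diameter, 21 mm bore, 30 mm high, about 0.12 kg, standing flat on the desk. Origin: centre of its underside, z up along the bore.
- gauge_stand: Grey gauge stand fixed to the desk. Origin: underside of its base plate, under the arm's axis; x crosses the stand (scale on the -x side), y runs along the arm towards the post, z up. Plate: y -190 to 190 mm, x -60 to 35, 12 thick. A 26 mm square aluminium tube (y -175 to -20, top at 75 mm) holds the telescoping arm.
- seat (a point): Centre of the round seat (40 mm diameter, top face 30 mm above the desk) at the foot of the upright post, 155 mm from the stand's origin along y. The post is 18 mm in diameter; its tapered top ends 46 mm above this point (76 mm above the desk). The cup is home when its underside rests here. Axes as the stand.
- grip (a point): Where to pinch the grip block, 70 mm above the desk, mid way between the pressed button's face and the rubber pad on the opposite face. Axes as the stand: fingers close along x (button on -x, pad on +x). Over button and pad it is 39 mm wide with the button out, 34 mm pressed. Button and pad are 26 mm square, centred here. Pinching squeezes the button; then draw along +y.
- pointer (a point): Tip of the pointer under the grip block, 25 mm above the desk, over the white scale strip (a tick every 5 mm, long every 10; top at 20 mm). It moves with the arm. Axes as the stand.
- mark_line (a point): End of the white line on the red marker (16 x 14 x 14 mm, top 27 mm above the desk) that slides stiffly on the rail beside the scale; it shows where the pointer must stand. Axes as gauge_stand; the pointer is in line when both have the same y in the stand's frame.
- gauge_arm (a joint): How far the arm is drawn out, m: 0 home, at most 0.075. Locked at home until the button is pressed (do not force it); then it slides easily against a light return spring (about 2 N at home, 3 N drawn out). The pointer is at the marker when this equals mark.
- mark (a joint): Setting of the red marker on the scale, m, from the pointer's home position (0.030 to 0.065). It must not be moved.
- lock_button (a joint): Travel of the orange lock button, m: 0 out, 0.005 fully pressed along the stand's +x. Its spring takes 3 N to start and 6 N fully in. The arm is free when pressed more than 0.003.
- green_cap_bottle: Small white bottle with a green cap, 32 mm diameter, 58 mm high; leave alone. Origin: centre of underside.
- solder_spool: Blue and silver solder spool, 58 mm diameter, 42 mm high; leave alone. Origin: centre of underside.
- relay: Black relay cube, 28 x 28 x 24 mm; leave alone. Origin: centre of underside.
- flux_tin: Flat red flux tin, 55 x 67 x 16 mm; leave alone. Origin: centre of underside.
- grip_block: Black grip block on the end of the arm: 30 mm wide (x), 44 mm long (y), 40 to 86 mm above the desk. A rod with a brass ball reaches 32 mm ahead of it towards the cup, at 50 mm height. Its origin is the stand's origin when the arm is home and moves along the stand's y with the arm; pinch it at grip.
Things that resemble listed ones, but are neither listed nor needed, are in the scene too. What is shaped like the bearing_cup but pink or turquoise is not meant.

How it is judged:
By the outcome, as a careful person would: the job done as asked, in the order asked, and still so for the second after the job is handed in, while the arm keeps its last pose, push and grip.
It also fails if it takes over 43 s, if anything falls off the work surface, if the arm or the gripper's body presses on something with over 40 N, if the wrist force passes 120 N, or if a joint passes its speed limit or range.

## Working session

There is one attempt and no reset: what is moved stays moved. The work goes in short steps, Python scripts to look and compute and a tool call to move; the robot and the scene stay as the last step left them, time stands still between calls to the robot, and variables do not carry over. Pictures are saved under pics/ and viewed, about 8 in all and at most 12, crops included, and the job is handed in when it is done.

Besides the shell and the picture viewer there is one more tool, called after "Request:" as a command line: name --argument value ..., lists and objects as JSON in quotes. apply_moves: Moves the arm, as the interface text tells. Its arguments: {"type":"object","properties":{"increments":{"type":"array"}},"required":["increments"]}

```bash
mkdir -p pics; python3 - <<'E'
from cell import *
import cv2
for n in("scene","top"):
    c=calibration(n);print(n,c)
    cv2.imwrite(f"pics/{n}0.png",get_image(n)[:,:,::-1])
print(read_state())
E
```

```text
scene {'camera_matrix': array([[475.01344058,   0.        , 321.17537747],
       [  0.        , 475.01344058, 204.14677124],
       [  0.        ,   0.        ,   1.        ]]), 'origin': array([-202.03482541,  447.44275778,  952.3704594 ]), 'attitude': array([ 0.72787234,  0.01070411, -2.17223581])}
top {'camera_matrix': array([[438.32456866,   0.        , 316.71943566],
       [  0.        , 438.32456866, 205.7125848 ],
       [  0.        ,   0.        ,   1.        ]]), 'origin': array([ 384.89050755,   -8.15576437, 1212.86715356]), 'attitude': array([ 0.06056402,  0.00850636, -1.59670338])}
{'clock': 0.1, 'qpos': array([ 1.0972168 ,  0.62925405,  0.03842619,  1.51825801, -0.02700568,
        0.99630625, -0.01999855]), 'qd': array([ 8.05271470e-04, -1.54396393e-03,  4.16801986e-04, -2.94258003e-03,
       -9.19675383e-05,  5.96571071e-04,  7.09933117e-04]), 'tau': array([ 3.75885182e-03, -5.64523280e+01,  1.23071004e+00, -1.93970436e+01,
        1.13146429e-02,  5.54146391e-03,  1.06055154e-05]), 'eef_pos': array([ 257.59049108, -596.17353737,  230.48363297]), 'tool_rot': array([-3.13988417e+00,  1.41680341e-06,  4.07793135e-01]), 'force': array([-0.20004708,  0.6383793 ,  0.87228556]), 'torque': array([ 0.04306333, -0.04564422,  0.02425696]), 'width': 85.47304930588112}
```

View pics/scene0.png

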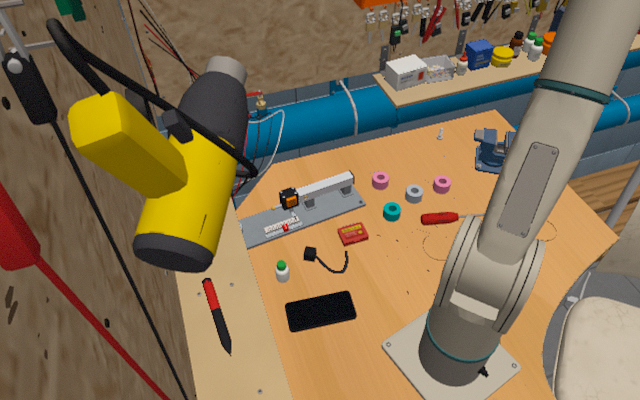

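View pics/top0.png

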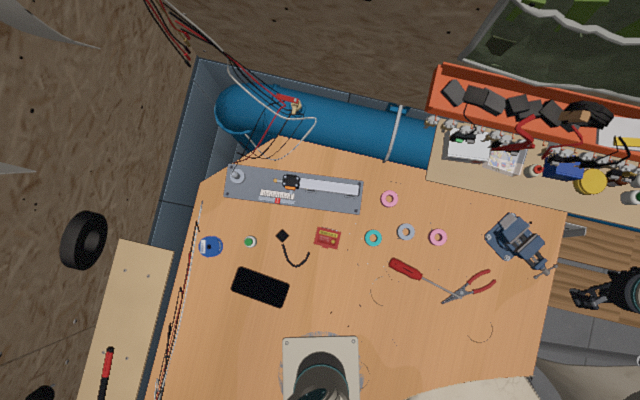

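Candidates for the cup in the top view are the ring at (406,232), grey steel, the pink rings at (389,199) and (438,237), and the turquoise ring at (373,238). The grey one fits the description. The stand runs from the post at (237,175) to the tube at (358,188). I'll confirm this in an enlarged crop.

```bash
cat > h.py <<'E'
import numpy as np,cv2
from cell import *
from scipy.spatial.transform import Rotation as R
def ray(n,u,v):
    c=calibration(n);K=c["camera_matrix"]
    d=np.array([(u-K[0,2])/K[0,0],-(v-K[1,2])/K[1,1],-1.])
    return c["origin"],R.from_euler('xyz',c["attitude"]).apply(d)
def onz(n,u,v,z):
    o,d=ray(n,u,v);return o+d*(z-o[2])/d[2]
def proj(n,p):
    c=calibration(n);K=c["camera_matrix"]
    q=R.from_euler('xyz',c["attitude"]).inv().apply(np.array(p)-c["origin"])
    return K[0,0]*q[0]/-q[2]+K[0,2],K[1,1]*-q[1]/-q[2]+K[1,2]
def tri(u1,u2):
    o1,d1=ray("scene",*u1);o2,d2=ray("top",*u2)
    s=np.linalg.lstsq(np.c_[d1,-d2],o2-o1,rcond=None)[0]
    a,b=o1+s[0]*d1,o2+s[1]*d2
    return (a+b)/2,np.linalg.norm(a-b)
E
python3 - <<'E'
from h import *
t=cv2.imread("pics/top0.png");s=cv2.imread("pics/scene0.png")
a=cv2.resize(t[158:258,222:422],None,fx=4,fy=4,interpolation=cv2.INTER_CUBIC)
cv2.imwrite("pics/tc.png",a)
a=cv2.resize(s[160:260,235:435],None,fx=4,fy=4,interpolation=cv2.INTER_CUBIC)
cv2.imwrite("pics/sc.png",a)
# cup: grey ring blob
for n,im,(x0,y0,x1,y1) in(("top",t,(392,218,420,246)),("scene",s,(402,181,427,206))):
    hsv=cv2.cvtColor(im,cv2.COLOR_BGR2HSV)[y0:y1,x0:x1]
    m=((hsv[...,1]<70)).astype(np.uint8)
    c=max(cv2.findContours(m,cv2.RETR_EXTERNAL,cv2.CHAIN_APPROX_NONE)[0],key=cv2.contourArea)
    (cx,cy),r=cv2.minEnclosingCircle(c);M=cv2.moments(c)
    cx,cy=cx+x0,cy+y0;mx,my=M['m10']/M['m00']+x0,M['m01']/M['m00']+y0
    print(n,cx,cy,r,mx,my,onz(n,mx,my,15),onz(n,mx,my,30))
E
```

```text
top 405.14655208587646 231.9827585220337 9.342497825622559 405.52027027027026 231.32507507507506 [ 381.51634454 -239.8228422    15.        ] [ 381.55859667 -236.92184758   30.        ]
scene 413.8513517379761 193.2837839126587 9.711889266967773 413.5993265993266 193.16498316498317 [ 382.32612403 -243.09553712   15.        ] [ 372.97505674 -232.04539753   30.        ]
```

View pics/tc.png

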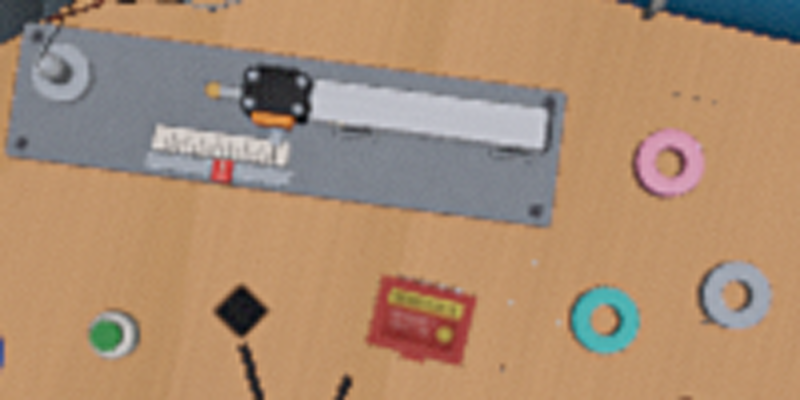

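View pics/sc.png

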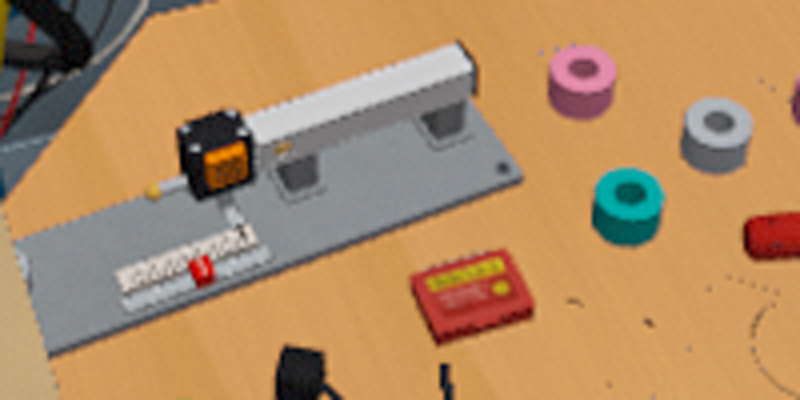

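The views confirm the grey steel ring, top (405.5,231.5) and scene (413.6,193.2), as the cup. It stands apart from the pink and turquoise rings. The stand is in full view from above: post about (237,175), red marker about (277,200). Next I'll fit the stand's frame.

```bash
python3 - <<'E'
from h import *
from scipy.optimize import least_squares
t=cv2.imread("pics/top0.png");s=cv2.imread("pics/scene0.png")
T=lambda x,y:(222+(x+.5)/4-.5,158+(y+.5)/4-.5)
S=lambda x,y:(235+(x+.5)/4-.5,160+(y+.5)/4-.5)
# plate corners (stand xyz)
obsT=[((35,190,12),T(22,25)),((35,-190,12),T(566,92)),((-60,-190,12),T(550,226)),((-60,190,12),T(7,156)),
 ((0,155,30),T(61,73))]
obsS=[((-60,-190,12),S(523,180))]
def w(p,q):
    c,s_=np.cos(p[2]),np.sin(p[2]);return(p[0]+c*q[0]-s_*q[1],p[1]+s_*q[0]+c*q[1],q[2])
def res(p,n,o):return np.concatenate([np.subtract(proj(n,w(p,q)),u) for q,u in o])
r=least_squares(res,[520,150,0.],args=("top",obsT),x_scale=[100,100,.1])
p=r.x;print("stand",p,r.fun.round(2))
print("scene resid",res(p,"scene",obsS).round(2))
# refined corners by mask
hsv=cv2.cvtColor(t,cv2.COLOR_BGR2HSV)
m=((hsv[...,1]<90)&(hsv[...,2]>60)).astype(np.uint8);m[:160]=0;m[218:]=0;m[:,:222]=0;m[:,366:]=0
c=max(cv2.findContours(m,0,2)[0],key=cv2.contourArea);print("rect",cv2.boxPoints(cv2.minAreaRect(c)).round(1).tolist(), [u for _,u in obsT])
for nm,q in dict(seat=(0,155,30),posttop=(0,155,76),grip=(0,0,70),ball=(0,54,50),pointer0=(0,0,25)).items():
    W=w(p,q);print(nm,np.round(W,1),np.round(proj("top",W),1),np.round(proj("scene",W),1))
print("azimuth",np.arctan2(w(p,(0,155,0))[1],w(p,(0,155,0))[0]))
# post tip blob: crop top ~ (57,68)
print("posttop seen",onz("top",*T(53,68),76),"seat",onz("top",*T(61,73),30))
# red marker
for n,im,(x0,y0,x1,y1) in(("top",t,(270,192,286,208)),("scene",s,(276,218,296,236))):
    h=cv2.cvtColor(im,cv2.COLOR_BGR2HSV)[y0:y1,x0:x1]
    mm=((h[...,1]>140)&((h[...,0]<6)|(h[...,0]>172))).astype(np.uint8)
    M=cv2.moments(mm,True);u=(M['m10']/M['m00']+x0,M['m01']/M['m00']+y0);W=onz(n,*u,25)
    d=np.array(W[:2])-p[:2];c_,s_=np.cos(p[2]),np.sin(p[2])
    print(n,"marker",u,M['m00'],W.round(1),"in stand",(c_*d[0]+s_*d[1]).round(1),(-s_*d[0]+c_*d[1]).round(1))
# cup: top rim ellipse centre at z=30, per camera
for n,q in(("top",(381.5,-238.5)),("scene",(379,-239))):
  print(n,proj(n,(*q,0)),proj(n,(*q,30)))
E
```

```text
stand [ 5.19095099e+02  6.21708624e+01 -1.53008592e-01] [ 0.08 -0.81  0.59 -0.38  0.41  0.34 -0.96  0.4  -0.13  0.42]
scene resid [-0.14 -1.6 ]
rect [[217.1999969482422, 195.8000030517578], [222.1999969482422, 158.1999969482422], [364.3999938964844, 177.1999969482422], [359.29998779296875, 214.89999389648438]] [(227.125, 163.875), (363.125, 180.625), (359.125, 214.125), (223.375, 196.625), (236.875, 175.875)]
seat [542.7 215.4  30. ] [236.7 176.3] [233.  227.7]
posttop [542.7 215.4  76. ] [233.4 174. ] [230.2 215.8]
grip [519.1  62.2  70. ] [292.3 181.7] [289.1 196.6]
ball [527.3 115.5  50. ] [272.7 180.1] [270.  208.9]
pointer0 [519.1  62.2  25. ] [293.4 183.6] [290.2 208.3]
azimuth 0.3777592010992944
posttop seen [541.09279756 211.48538522  76.        ] seat [543.84610584 214.97727498  30.        ]
top marker (277.22222222222223, 200.44444444444446) 18.0 [474.3 107.1  25. ] in stand -51.1 37.6
scene marker (284.84375, 227.53125) 32.0 [472.5 107.1  25. ] in stand -52.9 37.3
top (np.float64(403.9867221740666), np.float64(231.3554391973459)) (np.float64(406.1084990031246), np.float64(231.3316551607467))
scene (np.float64(412.54295091180694), np.float64(198.3162268956592)) (np.float64(414.04140197266315), np.float64(190.71184471430593))
```

Request:
apply_moves --increments '[{"tx":0.123,"ty":0.359,"tz":-0.1,"rz":-6.4,"claw":0.066},{"tx":0.123,"ty":0.359,"tz":-0.1,"rz":-6.4,"claw":0.066},{"tx":0.123,"ty":0.359,"tz":-0.1,"rz":-6.4,"claw":0.066},{"tx":0.123,"ty":0.359,"tz":-0.1,"rz":-6.4,"claw":0.066},{"tx":0.123,"ty":0.359,"tz":-0.1,"rz":-6.4,"claw":0.066},{"tx":0.123,"ty":0.359,"tz":-0.1,"rz":-6.4,"claw":0.066},{"tx":0.123,"ty":0.359,"tz":-0.1,"rz":-6.4,"claw":0.066},{"tx":0.123,"ty":0.359,"tz":-0.1,"rz":-6.4,"claw":0.066},{"tx":0.123,"ty":0.359,"tz":-0.1,"rz":-6.4,"claw":0.066},{"tx":0.123,"ty":0.359,"tz":-0.1,"rz":-6.4,"claw":0.066}]'

```text
$.increments[0]: bad value
```

Request:
apply_moves --increments '[{"tx":0.015,"ty":0.045,"tz":-0.01,"rx":0,"ry":0,"rz":-1.0,"claw":0.066},{"tx":0.03,"ty":0.09,"tz":-0.02,"rx":0,"ry":0,"rz":-2.0,"claw":0.066},{"tx":0.045,"ty":0.135,"tz":-0.03,"rx":0,"ry":0,"rz":-3.0,"claw":0.066},{"tx":0.06,"ty":0.18,"tz":-0.05,"rx":0,"ry":0,"rz":-4.0,"claw":0.066},{"tx":0.075,"ty":0.225,"tz":-0.07,"rx":0,"ry":0,"rz":-5.0,"claw":0.066},{"tx":0.09,"ty":0.27,"tz":-0.09,"rx":0,"ry":0,"rz":-6.0,"claw":0.066},{"tx":0.105,"ty":0.315,"tz":-0.11,"rx":0,"ry":0,"rz":-6.4,"claw":0.066},{"tx":0.123,"ty":0.359,"tz":-0.12,"rx":0,"ry":0,"rz":-6.4,"claw":0.066},{"tx":0.123,"ty":0.359,"tz":-0.13,"rx":0,"ry":0,"rz":-6.4,"claw":0.066},{"tx":0.123,"ty":0.359,"tz":-0.13,"rx":0,"ry":0,"rz":-6.4,"claw":0.066}]'

```text
clock: 1.1
eef_pos: [380.8, -235.2, 100.2]
tool_rot: [-3.14, 0.003, -0.146]
force: [0.7, -0.6, -0.1]
width: 65.8
```

Request:
apply_moves --increments '[{"tx":0,"ty":0,"tz":-0.045,"rx":0,"ry":0,"rz":0,"claw":0.066},{"tx":0,"ty":0,"tz":-0.091,"rx":0,"ry":0,"rz":0,"claw":0.066},{"tx":0,"ty":0,"tz":-0.091,"rx":0,"ry":0,"rz":0,"claw":0.066},{"tx":0,"ty":0,"tz":-0.091,"rx":0,"ry":0,"rz":0,"claw":0.04},{"tx":0,"ty":0,"tz":-0.091,"rx":0,"ry":0,"rz":0,"claw":0.04},{"tx":0,"ty":0,"tz":-0.091,"rx":0,"ry":0,"rz":0,"claw":0.04},{"tx":0,"ty":0,"tz":-0.091,"rx":0,"ry":0,"rz":0,"claw":0.04},{"tx":0,"ty":0,"tz":-0.091,"rx":0,"ry":0,"rz":0,"claw":0.04}]'

```text
clock: 1.9
eef_pos: [381.1, -238.0, 11.1]
tool_rot: [-3.141, -0.001, -0.151]
force: [-0.1, 0.3, -1.0]
width: 43.8
```

```bash
python3 - <<'E'
from h import *
a=cv2.cvtColor(get_image("scene"),cv2.COLOR_RGB2BGR)
b=cv2.cvtColor(get_image("top"),cv2.COLOR_RGB2BGR)
cv2.imwrite("pics/s1.png",a);cv2.imwrite("pics/t1.png",b)
a=cv2.resize(a[150:225,364:464],None,fx=4,fy=4,interpolation=2);b=cv2.resize(b[195:270,355:455],None,fx=4,fy=4,interpolation=2)
cv2.imwrite("pics/c1.png",np.hstack([a,b]));s=read_state();print(s["eef_pos"],s["width"],s["force"])
E
```

```text
[ 381.09871533 -237.89069929   10.90753833] 43.96578997429644 [-0.1364046   1.40242162  0.02313426]
```

View pics/c1.png

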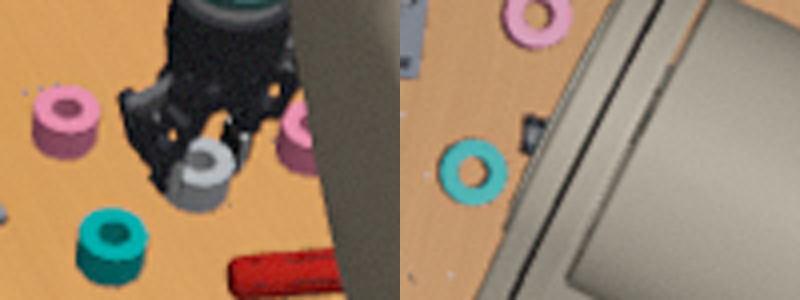

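Request:
apply_moves --increments '[{"tx":0,"ty":0,"tz":0,"rx":0,"ry":0,"rz":0,"claw":0.066},{"tx":0,"ty":0,"tz":0,"rx":0,"ry":0,"rz":1.7,"claw":0.066},{"tx":0,"ty":0,"tz":0,"rx":0,"ry":0,"rz":3.4,"claw":0.066},{"tx":0,"ty":0,"tz":0,"rx":0,"ry":0,"rz":5.1,"claw":0.066},{"tx":0,"ty":0,"tz":0,"rx":0,"ry":0,"rz":6.8,"claw":0.066},{"tx":0,"ty":0,"tz":0,"rx":0,"ry":0,"rz":8.5,"claw":0.066},{"tx":0,"ty":0,"tz":0,"rx":0,"ry":0,"rz":10.2,"claw":0.066},{"tx":0,"ty":0,"tz":0,"rx":0,"ry":0,"rz":11.9,"claw":0.066},{"tx":0,"ty":0,"tz":0,"rx":0,"ry":0,"rz":13.6,"claw":0.066},{"tx":0,"ty":0,"tz":0,"rx":0,"ry":0,"rz":15.3,"claw":0.066},{"tx":0,"ty":0,"tz":0,"rx":0,"ry":0,"rz":17.0,"claw":0.066},{"tx":0,"ty":0,"tz":0,"rx":0,"ry":0,"rz":18.0,"claw":0.066}]'

```text
clock: 3.2
eef_pos: [380.9, -237.7, 10.5]
tool_rot: [3.141, -0.0, 1.425]
force: [-0.5, -0.7, 0.3]
width: 66.1
```

Request:
apply_moves --increments '[{"tx":0,"ty":0,"tz":0,"rx":0,"ry":0,"rz":0,"claw":0.066},{"tx":0,"ty":0,"tz":0,"rx":0,"ry":0,"rz":0,"claw":0.04},{"tx":0,"ty":0,"tz":0,"rx":0,"ry":0,"rz":0,"claw":0.04},{"tx":0,"ty":0,"tz":0,"rx":0,"ry":0,"rz":0,"claw":0.04},{"tx":0,"ty":0,"tz":0,"rx":0,"ry":0,"rz":0,"claw":0.04}]'

```text
clock: 3.7
eef_pos: [380.9, -237.8, 11.0]
tool_rot: [3.141, -0.0, 1.419]
force: [-0.4, 0.7, 7.7]
width: 43.9
```

Both pinches read 43.9 mm, which looks like a small width bias. The cup is centred at about (381,-238), in agreement with the top camera. Next I lift it and carry it over the post.

Request:
apply_moves --increments '[{"tx":0,"ty":0,"tz":0.04,"rx":0,"ry":0,"rz":0,"claw":0.04},{"tx":0,"ty":0,"tz":0.085,"rx":0,"ry":0,"rz":0,"claw":0.04},{"tx":0.01,"ty":0.03,"tz":0.12,"rx":0,"ry":0,"rz":0,"claw":0.04},{"tx":0.025,"ty":0.07,"tz":0.135,"rx":0,"ry":0,"rz":0,"claw":0.04},{"tx":0.041,"ty":0.115,"tz":0.135,"rx":0,"ry":0,"rz":0,"claw":0.04},{"tx":0.057,"ty":0.16,"tz":0.135,"rx":0,"ry":0,"rz":0,"claw":0.04},{"tx":0.073,"ty":0.205,"tz":0.135,"rx":0,"ry":0,"rz":0,"claw":0.04},{"tx":0.089,"ty":0.25,"tz":0.135,"rx":0,"ry":0,"rz":0,"claw":0.04},{"tx":0.105,"ty":0.295,"tz":0.135,"rx":0,"ry":0,"rz":0,"claw":0.04},{"tx":0.121,"ty":0.34,"tz":0.135,"rx":0,"ry":0,"rz":0,"claw":0.04},{"tx":0.137,"ty":0.385,"tz":0.135,"rx":0,"ry":0,"rz":0,"claw":0.04},{"tx":0.153,"ty":0.43,"tz":0.13,"rx":0,"ry":0,"rz":0,"claw":0.04}]'

```text
clock: 4.9
eef_pos: [534.1, 194.5, 140.5]
tool_rot: [3.141, -0.0, 1.419]
force: [2.1, 0.2, -0.2]
width: 43.5
```

```bash
python3 - <<'E'
from h import *
t=cv2.imread("pics/top0.png")
a=cv2.resize(t[160:192,222:254],None,fx=12,fy=12,interpolation=cv2.INTER_NEAREST)
b=cv2.resize(t[216:248,390:422],None,fx=12,fy=12,interpolation=cv2.INTER_NEAREST)
s=cv2.cvtColor(get_image("scene"),cv2.COLOR_RGB2BGR);cv2.imwrite("pics/s2.png",s)
cv2.imwrite("pics/seat.png",np.hstack([a,b]));s=read_state();print(s["eef_pos"],s["width"],s["force"],s["qpos"])
E
```

```text
[535.7429804  205.3312133  138.67630416] 43.80036651524849 [ 3.75493871  8.77342449 -2.09541536] [-0.86504233  0.76357971  0.75437031  1.8406453  -0.70934015  0.82569821
  0.11625826]
```

View pics/seat.png

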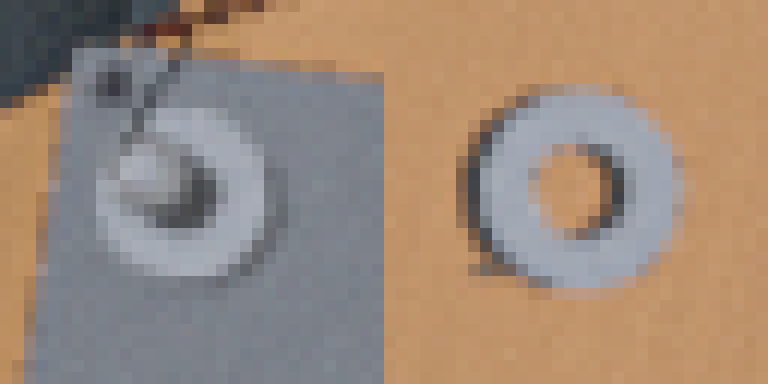

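Request:
apply_moves --increments '[{"tx":0.01,"ty":0.023,"tz":0,"rx":0,"ry":0,"rz":0,"claw":0.04},{"tx":0.01,"ty":0.023,"tz":-0.025,"rx":0,"ry":0,"rz":0,"claw":0.04},{"tx":0.01,"ty":0.023,"tz":-0.045,"rx":0,"ry":0,"rz":0,"claw":0.04},{"tx":0.01,"ty":0.023,"tz":-0.045,"rx":0,"ry":0,"rz":0,"claw":0.04},{"tx":0.01,"ty":0.023,"tz":-0.045,"rx":0,"ry":0,"rz":0,"claw":0.04}]'

```text
clock: 5.45
eef_pos: [543.6, 214.8, 95.3]
tool_rot: [-3.141, 0.001, 1.419]
force: [0.2, -0.3, -0.4]
width: 43.9
```

```bash
python3 - <<'E'
from h import *
s=cv2.cvtColor(get_image("scene"),cv2.COLOR_RGB2BGR);t=cv2.cvtColor(get_image("top"),cv2.COLOR_RGB2BGR)
cv2.imwrite("pics/v3.png",np.hstack([cv2.resize(s[150:250,200:300],None,fx=4,fy=4,interpolation=2),cv2.resize(t[130:230,200:300],None,fx=4,fy=4,interpolation=2)]))
s=read_state();print(s["eef_pos"],s["width"],s["force"],s["tool_rot"])
E
```

```text
[544.52585438 214.97589311  96.3568483 ] 43.988751546134736 [-0.44840069  1.51775107 -1.0219623 ] [ 3.14013087e+00 -5.94024335e-04  1.41905233e+00]
```

View pics/v3.png

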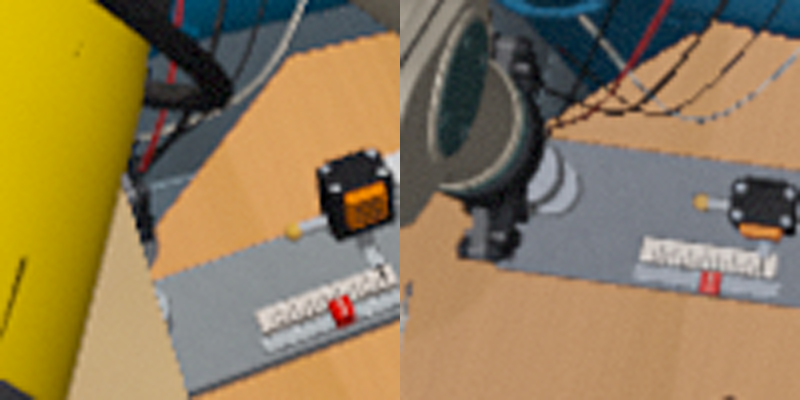

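The scene view is blocked by the drill, and the top view shows the hand over the seat. I'll lower by feel.

Request:
apply_moves --increments '[{"tx":0,"ty":0,"tz":-0.005,"rx":0,"ry":0,"rz":0,"claw":0.04},{"tx":0,"ty":0,"tz":-0.009,"rx":0,"ry":0,"rz":0,"claw":0.04},{"tx":0,"ty":0,"tz":-0.012,"rx":0,"ry":0,"rz":0,"claw":0.04},{"tx":0,"ty":0,"tz":-0.013,"rx":0,"ry":0,"rz":0,"claw":0.04}]'

```text
clock: 5.95
eef_pos: [543.6, 215.3, 81.9]
tool_rot: [-3.141, 0.0, 1.42]
force: [-0.1, -0.7, 0.1]
width: 43.6
```

Request:
apply_moves --increments '[{"tx":0,"ty":0,"tz":-0.003,"rx":0,"ry":0,"rz":0,"claw":0.04},{"tx":0,"ty":0,"tz":-0.005,"rx":0,"ry":0,"rz":0,"claw":0.04},{"tx":0,"ty":0,"tz":-0.006,"rx":0,"ry":0,"rz":0,"claw":0.04}]'

```text
clock: 6.25
eef_pos: [543.7, 215.2, 76.0]
tool_rot: [-3.141, 0.0, 1.42]
force: [1.4, 0.6, -0.7]
width: 44.1
```

Request:
apply_moves --increments '[{"tx":0,"ty":0,"tz":-0.004,"rx":0,"ry":0,"rz":0,"claw":0.04},{"tx":0,"ty":0,"tz":-0.008,"rx":0,"ry":0,"rz":0,"claw":0.04},{"tx":0,"ty":0,"tz":-0.01,"rx":0,"ry":0,"rz":0,"claw":0.04}]'

```text
clock: 6.55
eef_pos: [543.6, 215.3, 65.8]
tool_rot: [-3.141, 0.0, 1.42]
force: [-0.2, -0.1, -0.6]
width: 43.9
```

Request:
apply_moves --increments '[{"tx":0,"ty":0,"tz":-0.008,"rx":0,"ry":0,"rz":0,"claw":0.04},{"tx":0,"ty":0,"tz":-0.015,"rx":0,"ry":0,"rz":0,"claw":0.04},{"tx":0,"ty":0,"tz":-0.021,"rx":0,"ry":0,"rz":0,"claw":0.04},{"tx":0,"ty":0,"tz":-0.023,"rx":0,"ry":0,"rz":0,"claw":0.04},{"tx":0,"ty":0,"tz":-0.024,"rx":0,"ry":0,"rz":0,"claw":0.04}]'

```text
clock: 7.05
eef_pos: [543.7, 215.3, 41.9]
tool_rot: [-3.141, 0.0, 1.42]
force: [0.1, -0.4, -1.7]
width: 44.1
```

Underside is near 31 mm. Next I touch the seat.

Request:
apply_moves --increments '[{"tx":0,"ty":0,"tz":-0.001,"rx":0,"ry":0,"rz":0,"claw":0.04},{"tx":0,"ty":0,"tz":-0.002,"rx":0,"ry":0,"rz":0,"claw":0.04},{"tx":0,"ty":0,"tz":-0.002,"rx":0,"ry":0,"rz":0,"claw":0.04}]'

```text
clock: 7.35
eef_pos: [543.9, 215.2, 41.1]
tool_rot: [3.141, -0.001, 1.42]
force: [-2.5, -1.0, 3.6]
width: 43.7
```

Request:
apply_moves --increments '[{"tx":0,"ty":0,"tz":0,"rx":0,"ry":0,"rz":0,"claw":0.066},{"tx":0,"ty":0,"tz":0,"rx":0,"ry":0,"rz":0,"claw":0.066},{"tx":0,"ty":0,"tz":0,"rx":0,"ry":0,"rz":0,"claw":0.066},{"tx":0,"ty":0,"tz":0.03,"rx":0,"ry":0,"rz":0,"claw":0.066},{"tx":0,"ty":0,"tz":0.075,"rx":0,"ry":0,"rz":0,"claw":0.066},{"tx":0,"ty":0,"tz":0.11,"rx":0,"ry":0,"rz":0,"claw":0.066},{"tx":0.03,"ty":0.01,"tz":0.14,"rx":0,"ry":0,"rz":0,"claw":0.066},{"tx":0.03,"ty":-0.02,"tz":0.17,"rx":0,"ry":0,"rz":0,"claw":0.066},{"tx":0.01,"ty":-0.06,"tz":0.17,"rx":0,"ry":0,"rz":0,"claw":0.066},{"tx":-0.01,"ty":-0.105,"tz":0.17,"rx":0,"ry":0,"rz":0,"claw":0.066},{"tx":-0.024,"ty":-0.14,"tz":0.17,"rx":0,"ry":0,"rz":0,"claw":0.066},{"tx":-0.024,"ty":-0.14,"tz":0.17,"rx":0,"ry":0,"rz":0,"claw":0.066}]'

```text
clock: 8.55
eef_pos: [517.8, 69.4, 211.2]
tool_rot: [-3.141, 0.002, 1.411]
force: [0.6, 0.7, 1.5]
width: 65.7
```

```bash
python3 - <<'E'
from h import *
s=cv2.cvtColor(get_image("scene"),cv2.COLOR_RGB2BGR);t=cv2.cvtColor(get_image("top"),cv2.COLOR_RGB2BGR)
cv2.imwrite("pics/s4.png",s);cv2.imwrite("pics/t4.png",t)
cv2.imwrite("pics/v4.png",np.hstack([cv2.resize(s[170:245,225:325],None,fx=4,fy=4,interpolation=2),cv2.resize(t[145:220,215:315],None,fx=4,fy=4,interpolation=2)]))
q=read_state();print(q["eef_pos"],q["width"])
p=[519.1,62.2,-.153]
for im,n in((cv2.imread("pics/scene0.png"),"scene"),):
    h=cv2.cvtColor(im,cv2.COLOR_BGR2HSV)
    m=((h[...,0]>6)&(h[...,0]<16)&(h[...,1]>200)).astype(np.uint8);m[:180]=0;m[215:]=0;m[:,:275]=0;m[:,300:]=0
    M=cv2.moments(m,True);u=(M['m10']/M['m00'],M['m01']/M['m00']);W=onz(n,*u,70);d=W[:2]-p[:2];c,s_=np.cos(p[2]),np.sin(p[2])
    print("button",u,M['m00'],W,"stand",c*d[0]+s_*d[1],-s_*d[0]+c*d[1])
E
```

```text
[519.89797297  74.97473804 210.6410802 ] 65.69566893317074
button (291.1142857142857, 202.1) 70.0 [500.41689387  67.99438433  70.        ] stand -19.347941976497957 2.879320373332509
```

View pics/v4.png

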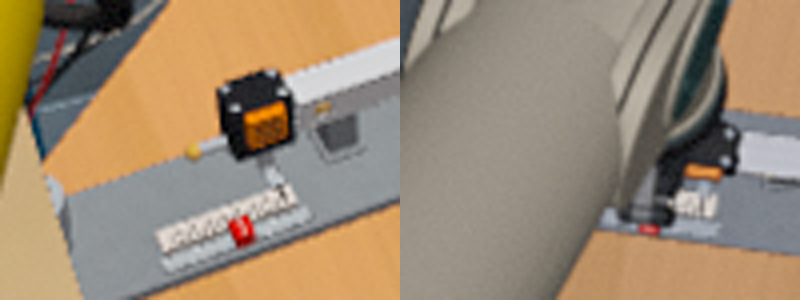

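The scene view shows the block at home with its button out; marker crop (241,231) and pointer crop (275,180) are unchanged. The drill and the arm hide the cup. The touch came at the seat height after 35 mm of free insertion, so I'm sure of that fit. Next I go down over the grip.

Request:
apply_moves --increments '[{"tx":0.0,"ty":-0.0115,"tz":-0.03,"rx":0,"ry":0,"rz":0,"claw":0.066},{"tx":0.0005,"ty":-0.0115,"tz":-0.07,"rx":0,"ry":0,"rz":0,"claw":0.066},{"tx":0.0005,"ty":-0.0115,"tz":-0.105,"rx":0,"ry":0,"rz":0,"claw":0.066},{"tx":0.0005,"ty":-0.0115,"tz":-0.125,"rx":0,"ry":0,"rz":0,"claw":0.066},{"tx":0.0005,"ty":-0.0115,"tz":-0.145,"rx":0,"ry":0,"rz":0,"claw":0.066},{"tx":0.0005,"ty":-0.0115,"tz":-0.16,"rx":0,"ry":0,"rz":0,"claw":0.066},{"tx":0.0005,"ty":-0.0115,"tz":-0.16,"rx":0,"ry":0,"rz":0,"claw":0.05},{"tx":0.0005,"ty":-0.0115,"tz":-0.16,"rx":0,"ry":0,"rz":0,"claw":0.045}]'

```text
clock: 9.45
eef_pos: [520.7, 64.7, 50.1]
tool_rot: [-3.141, -0.0, 1.421]
force: [1.2, -0.4, 0.6]
width: 45.1
```

```bash
python3 - <<'E'
from h import *
s=cv2.cvtColor(get_image("scene"),cv2.COLOR_RGB2BGR);t=cv2.cvtColor(get_image("top"),cv2.COLOR_RGB2BGR)
cv2.imwrite("pics/v5.png",np.hstack([cv2.resize(s[160:235,225:325],None,fx=4,fy=4,interpolation=2),cv2.resize(t[145:220,215:315],None,fx=4,fy=4,interpolation=2)]))
q=read_state();print(q["eef_pos"],q["width"],q["force"])
E
```

```text
[521.16656372  64.37505876  50.93582429] 45.068964291697355 [-0.174499   -0.61916725 -0.00706333]
```

View pics/v5.png

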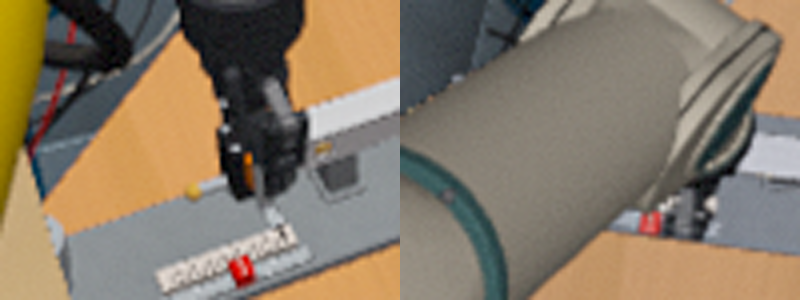

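The fingers straddle the block, a little to the -y side of the button. I shift +2 mm in y and close.

Request:
apply_moves --increments '[{"tx":0,"ty":0.002,"tz":0,"rx":0,"ry":0,"rz":0,"claw":0.045},{"tx":0,"ty":0.002,"tz":0,"rx":0,"ry":0,"rz":0,"claw":0.038},{"tx":0,"ty":0.002,"tz":0,"rx":0,"ry":0,"rz":0,"claw":0.034},{"tx":0,"ty":0.002,"tz":0,"rx":0,"ry":0,"rz":0,"claw":0.025},{"tx":0,"ty":0.002,"tz":0,"rx":0,"ry":0,"rz":0,"claw":0.025},{"tx":0,"ty":0.002,"tz":0,"rx":0,"ry":0,"rz":0,"claw":0.025}]'

```text
clock: 10.15
eef_pos: [521.5, 66.4, 51.3]
tool_rot: [3.139, -0.002, 1.419]
force: [-0.2, 1.4, 7.0]
width: 32.0
```

The width reads 32, which is 34 less the 2 mm bias, so the button is fully in. I draw about 35 mm along the stand's y.

Request:
apply_moves --increments '[{"tx":0.0015,"ty":0.003,"tz":0,"rx":0,"ry":0,"rz":0,"claw":0.025},{"tx":0.0025,"ty":0.009,"tz":0,"rx":0,"ry":0,"rz":0,"claw":0.025},{"tx":0.0035,"ty":0.0155,"tz":0,"rx":0,"ry":0,"rz":0,"claw":0.025},{"tx":0.0044,"ty":0.022,"tz":0,"rx":0,"ry":0,"rz":0,"claw":0.025},{"tx":0.0053,"ty":0.0285,"tz":0,"rx":0,"ry":0,"rz":0,"claw":0.025},{"tx":0.0063,"ty":0.0345,"tz":0,"rx":0,"ry":0,"rz":0,"claw":0.025},{"tx":0.0063,"ty":0.0345,"tz":0,"rx":0,"ry":0,"rz":0,"claw":0.025},{"tx":0.0063,"ty":0.0345,"tz":0,"rx":0,"ry":0,"rz":0,"claw":0.025},{"tx":0.0063,"ty":0.0345,"tz":0,"rx":0,"ry":0,"rz":0,"claw":0.025}]'

```text
clock: 11.05
eef_pos: [526.8, 99.4, 51.3]
tool_rot: [3.141, 0.0, 1.419]
force: [-2.6, -1.2, 8.9]
width: 32.1
```

```bash
python3 - <<'E'
from h import *
ims=[get_image("scene") for _ in range(8)]
s=cv2.cvtColor(np.mean(ims,0).astype(np.uint8),cv2.COLOR_RGB2BGR);cv2.imwrite("pics/s6.png",s)
s0=cv2.imread("pics/scene0.png")
f=lambda i:cv2.resize(i[196:241,260:306],None,fx=8,fy=8,interpolation=cv2.INTER_CUBIC)
cv2.imwrite("pics/v6.png",np.hstack([f(s),f(s0)]))
q=read_state();print(q["eef_pos"],q["width"],q["force"])
# stand axes in image near the marker
def w(x,y,z):
    c,n=np.cos(-.153),np.sin(-.153);return(520.1+c*x-n*y,62.1+n*x+c*y,z)
for P in((-30,0,25),(-30,37,25),(-44,37,27),(-60,37,27)):print(P,np.round(((np.array(proj("scene",w(*P)))-(260,196)+.5)*8),1))
E
```

```text
[526.76830833  99.38622842  51.3422849 ] 32.22704400689545 [-1.76135558 -1.21392888  8.91807194]
(-30, 0, 25) [281.1 164. ]
(-30, 37, 25) [174.2 203.3]
(-44, 37, 27) [190.8 230. ]
(-60, 37, 27) [210.5 265.6]
```

View pics/v6.png

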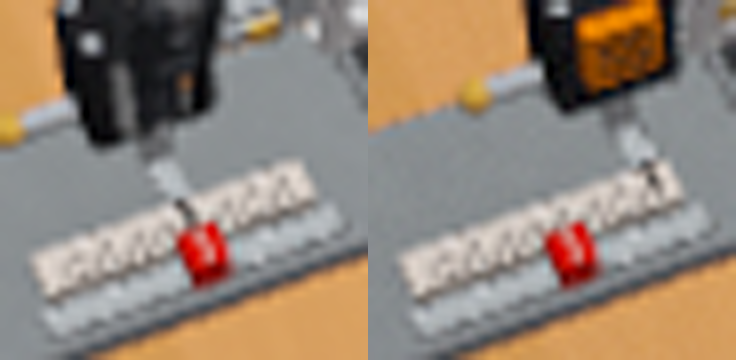

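Pointer tip is at crop (188,210) and the marker's line about (205,245); the pointer has moved about 34 mm and is nearly in line. Next I measure the remainder numerically in this same camera.

```bash
python3 - <<'E'
from h import *
o=np.array([520.1,62.1]);c,n=np.cos(-.153),np.sin(-.153)
def st(cam,u,v,z):
    d=onz(cam,u,v,z)[:2]-o;return np.round([c*d[0]+n*d[1],-n*d[0]+c*d[1]],2)
for f,cx,cy in(("s6",283.,221.7),("scene0",295.3,217.9)):
    im=cv2.imread(f"pics/{f}.png").astype(float)
    vv,uu=np.mgrid[0:400,0:640]
    g=im.mean(2);W=np.clip(110-g,0,None)*(abs(uu-cx)<3.1)*(abs(vv-cy)<3.1)
    u,v=(W*uu).sum()/W.sum(),(W*vv).sum()/W.sum();print(f,"tip",u,v,st("scene",u,v,25))
    B,G,Rr=im[...,0],im[...,1],im[...,2]
    reg=(uu>=281)&(uu<=290)&(vv>=222)&(vv<=233)
    red=reg&(Rr-np.maximum(B,G)>60)
    print("red",red.sum(),uu[red].mean(),vv[red].mean(),st("scene",uu[red].mean(),vv[red].mean(),23))
    W=np.clip(np.minimum(B,G)-70,0,None)*cv2.erode(cv2.morphologyEx(red.astype(np.uint8),cv2.MORPH_CLOSE,np.ones((3,3))),np.ones((3,3)))
    if W.sum():u,v=(W*uu).sum()/W.sum(),(W*vv).sum()/W.sum();print("line",u,v,st("scene",u,v,27))
    if f=="s6":
        print(g[215:228,277:292].astype(int));print("G",G[222:234,280:292].astype(int));print("R",Rr[222:234,280:292].astype(int))
    else: print(g[212:223,289:302].astype(int))
E
```

```text
s6 tip 283.8225255972696 222.4232081911263 [-37.44  33.1 ]
red 40 285.025 227.275 [-51.8   35.98]
line 285.4590163934426 226.45355191256832 [-52.94  34.99]
[[116  92 106 124 137 145 144 144 144 143 143 143 144 144 144]
 [133 122 162 171 173 149 143 143 143 143 143 143 144 144 143]
 [139 154 191 188 185 168 140 142 143 144 144 141 141 146 167]
 [143 138 155 189 187 180 148 143 143 143 147 161 170 174 195]
 [142 141 153 178 188 186 168 142 147 163 180 197 208 198 171]
 [140 140 131 137 169 165 175 181 181 199 205 197 207 190 173]
 [139 137 144 165 160  73 142 207 212 210 191 164 199 179 209]
 [161 171 179 205 213 151  88 161 211 197 185 177 186 180 186]
 [197 208 207 196 201 200 112 128 189 150 164 201 163 183 128]
 [197 207 195 172 158 186 115 111 123  71 148 190 137 121 123]
 [163 197 174 194 162 119  94 142 153  76 109 124 139 147 159]
 [176 187 175 189 180  71  76 118 147 120  90 144 176 178 186]
 [200 153 189 163 119  83  71  77 130 156  74 147 183 185 189]]
G [[205 212 150  87 161 212 198 185 176 185 180 186]
 [195 201 201 112 126 184 137 164 202 162 182 127]
 [171 157 182 101  9
[... 1196 characters left out ...]
 227.35897435897436 [-52.08  36.03]
line 285.61290322580646 226.93548387096774 [-54.54  35.25]
[[132 117 148 173 174 125 140 142 142 143 145 143 141]
 [138 130 155 189 181 166 146 140 140 143 143 142 144]
 [141 134 150 187 183 187 178 137 141 143 140 142 141]
 [142 142 143 166 184 179 181 139 146 141 140 140 141]
 [141 141 134 144 165  97 115 178 178 140 143 141 139]
 [138 142 164 174 153 132 119 205 206 150 140 141 141]
 [164 170 193 217 210 188  76 154 205 178 140 141 140]
 [205 194 168 198 202 183 142 138 210 200 152 141 141]
 [204 186 172 193 190 163 197 160 196 183 156 137 141]
 [196 176 205 200 187 163 187 165 137 116 128 155 158]
 [182 177 183 157 163 134  98 111 124 154 154 176 179]]
```

```bash
python3 - <<'E'
from h import *
o=np.array([520.1,62.1]);c,n=np.cos(-.153),np.sin(-.153)
def st(cam,u,v,z):
    d=onz(cam,u,v,z)[:2]-o;return np.round([c*d[0]+n*d[1],-n*d[0]+c*d[1]],2)
for nm,L,zz in(("tip now",[(282.1,221),(282.9,222),(283.35,223)],(25,)),("tip home",[(294.4,216),(294.6,217),(295.1,218),(295.7,219)],(25,)),("line",[(284.4,225),(284.9,226),(285.6,227),(285.6,228)],(27,25))):
    for z in zz:print(nm,z,[st("scene",*p,z).tolist() for p in L])
q=[get_image("top") for _ in range(2)][-1]
r=q[185:215,262:310,:].astype(float)
red=(r[...,0]-r[...,1:].max(2)>60);ys,xs=np.nonzero(red);print("top red",len(xs),xs.mean()+262 if len(xs) else 0)
a=cv2.resize(cv2.cvtColor(q,cv2.COLOR_RGB2BGR)[180:215,256:306],None,fx=8,fy=8,interpolation=cv2.INTER_CUBIC)
b=cv2.resize(cv2.imread("pics/top0.png")[180:215,256:306],None,fx=8,fy=8,interpolation=cv2.INTER_CUBIC)
cv2.imwrite("pics/v7.png",np.hstack([a,b]))
E
```

```text
tip now 25 [[-31.19, 35.22], [-35.13, 34.67], [-38.66, 34.91]]
tip home 25 [[-29.73, 0.54], [-33.03, 1.42], [-36.65, 1.61], [-40.38, 1.57]]
line 27 [[-47.42, 35.56], [-50.97, 35.68], [-54.72, 35.36], [-57.68, 36.61]]
line 25 [[-45.86, 35.05], [-49.41, 35.17], [-53.17, 34.85], [-56.14, 36.1]]
top red 16 277.9375
```

View pics/v7.png

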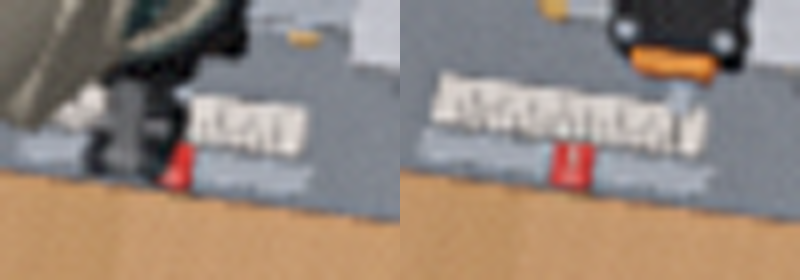

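The finger hides the tip in the top view now, but the start picture shows both it, near (291,195), and the line, near (277,199). I take the mark from that picture as a cross-check.

```bash
python3 - <<'E'
from h import *
o=np.array([520.1,62.1]);c,n=np.cos(-.153),np.sin(-.153)
im=cv2.imread("pics/top0.png").astype(int);g=im.mean(2).astype(int)
print("cols 286-297 rows 189-200");print(g[189:201,286:298])
print("G cols 273-283 rows 196-205");print(im[196:206,273:284,1]);print(im[196:206,273:284,2])
for y,x in((0,-40),(35,-50)):
    P=(o[0]+c*x-n*y,o[1]+n*x+c*y,25);print(x,y,proj("top",P))
E
```

```text
cols 286-297 rows 189-200
[[104  89  90  95  99  93  97 106  95 109 116 104]
 [124 118 115 128 149 142 125  97  91 123 132 130]
 [121 121 125 136 166 172 148 126 121 131 133 130]
 [128 125 124 156 169 171 141 131 132 134 134 129]
 [198 196 201 186 172 172 146 164 141 128 130 130]
 [208 189 204 195 150 173 174 199 155 128 130 130]
 [190 184 203 202 138 189 204 200 151 131 128 128]
 [179 196 190 182 132 195 213 194 146 129 130 128]
 [184 201 173 171 128 196 212 180 140 126 133 129]
 [132 166 155 176 153 202 215 163 132 131 128 131]
 [129 130 132 144 125 144 157 128 126 129 132 132]
 [163 158 162 168 153 148 141 135 139 132 131 128]]
G cols 273-283 rows 196-205
[[175 158 176 208 171 198 164 196 184 199 179]
 [141 135 117 129 131 142 126 176 166 182 179]
 [171 176 107  64 127  96  74 112 130 139 134]
 [175 157  93  62 141  94  56 118 167 161 151]
 [168 144  85  67 119  85  52 129 171 171 166]
 [165 127  76  90 108  78  61 148 170 169 166]
 [137 103  69  96 110  85  58 133 158 163 175]
 [109 107  90  81  74  64  67 118 134 136 141]
 [144 145 144 142 121 111  97  99 108 116 120]
 [155 151 154 155 150 147 144 140 139 145 143]]
[[180 164 178 207 173 200 165 201 189 206 186]
 [138 132 140 154 147 154 139 177 171 186 185]
 [163 167 179 187 197 197 192 154 131 139 134]
 [165 150 190 200 195 202 202 159 159 153 144]
 [158 148 194 203 191 200 184 151 162 163 159]
 [154 142 197 208 205 209 178 152 159 163 162]
 [128 134 193 208 211 214 168 138 148 155 172]
 [121 127 137 141 147 154 117 110 122 128 135]
 [188 186 183 179 160 151 129 114 119 127 123]
 [200 197 197 196 192 190 188 185 186 190 188]]
-40 0 (np.float64(291.4575105842595), np.float64(197.78473710604547))
-50 35 (np.float64(278.2244151791301), np.float64(199.80398926801539))
```

Scene says about 0.6 mm is left; the start top picture says roughly on the line, maybe 0.5 mm past. I advance 0.5 mm and recheck.

Request:
apply_moves --increments '[{"tx":0.0001,"ty":0.0005,"tz":0,"rx":0,"ry":0,"rz":0,"claw":0.025},{"tx":0.0001,"ty":0.0005,"tz":0,"rx":0,"ry":0,"rz":0,"claw":0.025},{"tx":0.0001,"ty":0.0005,"tz":0,"rx":0,"ry":0,"rz":0,"claw":0.025},{"tx":0.0001,"ty":0.0005,"tz":0,"rx":0,"ry":0,"rz":0,"claw":0.025},{"tx":0.0001,"ty":0.0005,"tz":0,"rx":0,"ry":0,"rz":0,"claw":0.025}]'

```text
clock: 12.05
eef_pos: [526.8, 99.6, 51.3]
tool_rot: [3.141, 0.0, 1.419]
force: [-3.7, -2.0, 9.2]
width: 32.1
```

```bash
python3 - <<'E'
from h import *
s=cv2.cvtColor(get_image("scene"),cv2.COLOR_RGB2BGR);cv2.imwrite("pics/s8.png",s)
g=s.mean(2).astype(int);print(g[219:226,278:290]);print("G");print(s[223:230,281:290,1])
q=read_state();print(q["eef_pos"],q["width"],q["force"])
cv2.imwrite("pics/v8.png",np.hstack([cv2.resize(s[200:236,265:301],None,fx=11,fy=11,interpolation=cv2.INTER_CUBIC),cv2.resize(s[195:235,225:265],(396,396),interpolation=cv2.INTER_CUBIC)]))
E
```

```text
[[139 160 186 188 186 169 140 148 161 181 196 210]
 [140 136 148 176 165 175 179 182 199 205 198 207]
 [137 143 173 177  70 146 209 214 213 192 164 199]
 [172 180 203 215 148  69 163 211 198 186 178 186]
 [208 208 196 202 197  51 129 191 152 165 203 164]
 [206 195 173 158 181  72 114 121  70 148 190 138]
 [199 175 194 164 122  99 142 153  73 112 125 141]]
G
[[202 198  50 126 187 139 166 203 163]
 [157 178  46  93  86   0 135 192 138]
 [160  94  50 113 126   2  68 122 142]
 [182  28  10  71 113  78  31 124 180]
 [117  60  11  15  92 132   2 118 186]
 [141 127   6  13  83 112   4  87 157]
 [183 177  54  12  11   7   2  62 115]]
[526.80192684  99.62297352  51.32837211] 32.248474257518495 [-3.45788156 -2.10458079  8.32646416]
```

View pics/v8.png

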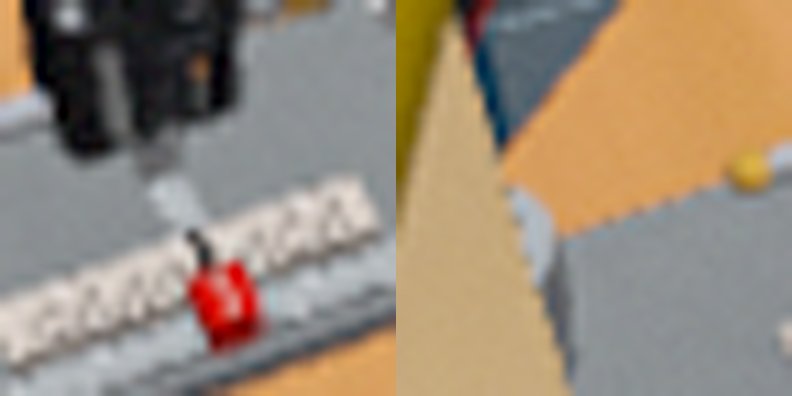

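The pointer's black tip runs into the end of the marker's line, with (283,222–224) meeting (284.5,225). The right panel shows the grey cup sitting at the post, crop (530,230). The remaining offset is below what I can resolve, and the button is still squeezed in (width 32), so I hand in.

```bash
python3 -c "
from cell import *
print(finish_job());print(read_state()['clock'])"
```

```text
the job is handed in; nothing more can be done
None
the job is handed in; nothing more can be done
```

The cup is home on the post and released. The arm is drawn out to the red marker and held there with the button squeezed in. The job was handed in at about 12 s of the 43 s.

- **Cup:** I centred the steel cup with two pinches at right angles and slid it down the post with no side force. Contact came at seat height: the tool moved from 11 mm on the desk to 41 mm, with 3.6 N pushing back. The drill and the arm hid most of the cup afterwards; the last scene picture shows only its edge at the post.
- **Button and arm:** The finger opening reads 32 mm on the squeezed grip. The gripper reads about 2 mm low (43.9 mm on the 46 mm cup), so this matches the button fully pressed at 34 mm. By the tool's travel, the arm is drawn out about 33.6 mm.
- **Pointer and marker:** The two cameras disagreed slightly on how far the pointer is from the line. The scene view suggested it stops about 0.3 mm short, and the starting top view about 0.7 mm past. I trusted the scene view more, because it shows both in the same picture. I left the pointer there, since the difference is at the limit of what the pictures resolve.
- **Other things:** The marker was last measured as unmoved after the 35 mm draw, and only a 0.5 mm adjustment followed. I did not check the other things on the desk in a last picture, but no unexpected contact forces were reported.

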